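Clamp a mended find in the folding-crank press

ROBOT

A 7-joint arm with a two-finger parallel gripper is mounted at the origin on a cart in front of the work surface, level with it; the furniture and walls round the work are solid. World frame = base frame: x ahead of the robot, y to its left, z up, the work surface at z = 0. Lengths are in m, angles in rad, forces in N, time in s.
With the tool pointing down it reaches from about 0.425 to 0.925 m from the base axis. Payload 6.8 kg.
Tool frame: the origin (TCP) lies midway between the tips of the shut fingers; the grasp point (between the pads) lies r.grip_point_offset behind it (r.grip_point_offset is the distance from the TCP to the grasp point, in m); z points along the fingers, y is the line along which they close (so a half turn about z gives the same grasp; the last joint's range is limited). The gripper opens to 85 mm and grips with 20 to 120 N. Pads are 22 mm wide; open, the fingers measure 114 mm over their backs; the gripper's body (76 mm by 85 mm) begins 54 mm behind the grasp point. The pads swing forward as they close: fully open they stand 13 mm farther back than shut.
Start: joints at [0.996, 0.477, 0.022, 1.555, -0.011, 1.109, -0.083], TCP at [0.304, -0.603, 0.231] pointing down, gripper open.
Joint ranges: [-2.96, 2.96], [-0.34, 2.1], [-1.41, 1.46], [0.24, 2.44], [-1.37, 4.51], [0.17, 1.92], [-2.96, 2.96]. Speed limits (rad/s): [2.39, 2.39, 3.14, 3.14, 3.14, 3.14, 3.14].

INTERFACE

Orientations are given as a rotation vector (axis times angle).
In Python, from bench import r gives the robot as it stands. The module is installed in compiled form; this text tells all that it offers.
- The arm moves only by the shell command python3 -m crank 'ROWS' [FORCE]. ROWS is JSON, a list of rows, each a list of 5 numbers: the shift along the world's x, y, z in units of 200 mm (1.0 is 200 mm), then the turn about the world's z in units of 45 degrees (1.0 is 45 degrees), then the opening, from -1 (shut) to 1 (fully open). In form: [[dx, dy, dz, turn, jaw], ...]. A call has 1 to 8 rows; each row shifts and turns the commanded pose from where the row before left it; what a row does not reach is not made up. A row lasts 1/12 s, in which the tool goes at most 41.7 mm and 7.16 degrees, less where a joint would pass 70% of its speed; a pose out of reach is approached as far as the arm can. A call with a number of a shift or a turn outside -1 to 1 is refused whole. A call with a gripper value outside its range is refused whole. The fingers move at their own pace and stop on an object; FORCE is the grip in N (left out, the last holds). Time passes only in rows, so rows that do not move let the fingers close. It gives the time, the measured TCP pose, the force, the opening and the grip force at its end, in the units of the state.
- r.get_obs(): the state, without advancing time (a new reading comes with each control period).
- r.grab_frame(name): name is "side" or "top"; returns the picture (420x560x3 uint8, blue, green, red); there is no depth.
- r.camera_model(name): a dict with "fx", "fy", "cx", "cy" (pixels), "distortion" ([k1, k2, p1, p2, k3] as OpenCV has them; the pictures are not rectified), "R" (3x3) and "t" (3): a world point X has camera coordinates R X + t. Camera axes: x right, y down, z forward; pixel columns grow to the right and rows downward; lengths in m; the calibration is good to about 2 mm. A picture is of the moment at which its call begins. camera_model takes no time and is no camera call.
- r.hand_in(): hands the job in; it is judged then, once.
The state is a dict: "clock": time; "joints": joint angles; "qvel": joint speeds; "tau": joint torques, N m; "tcp_pos": TCP position; "orientation": TCP orientation; "contact_force": force on the tool from outside, world axes, zero at the start; "moment": the same for the moment, N m; "grip_width": finger opening in m; "gripper_force": force on a finger pad.
Only numpy, scipy, OpenCV 4.12 (cv2) and the standard library are available. Lean on these libraries where they do the work, as an engineer would, in place of code of your own. Each camera call takes 0.05 s, during which the arm holds its last target. There are 200 camera calls.

TASK

A freshly glued stone lies on the bed of the green mending press and has to be held while the glue sets. Swing the folding crank handle of the handwheel up until it latches upright, wind the wheel clockwise until the sprung pad sits tight on the stone, its springs squeezed, without crushing it, then fold the handle down again until it lies fully home, its lock pin in the index ring, so that the wheel cannot creep back. Do not shift the stone, and leave the other stones, the glue bottle, the loupe and the brush where they are.

Things in the scene. Friction and masses are not known exactly. Their poses are not given: they have to be found in the camera images.
- press: green bench screw press fixed to the table; base 130 x 172 mm (x by y), origin under its centre, z up. Screw and handwheel axis: the line x = y = 0. Two steel columns at y = +-72 mm carry a crosshead, top 150 mm above the table. On it, under the wheel, lies a fixed index ring with 12 roof-topped teeth, so 12 notches 30 degrees apart, at 29 mm radius.
- press_bed (a point): middle of the black rubber bed on which the stone lies, 22 mm above the table; turns with the press.
- press_pad: rubber-faced sprung pad 56 x 76 mm, 10 mm thick, that comes down on the stone; origin in the middle of its lower face, z up; about 60 mm above the table at the start. It hangs on springs under the green platen that the screw moves: it begins to give at 20 N, then 5 N more per mm, and is solid after 8 mm, at 60 N: then it is tight. Over 350 N crushes the stone.
- handwheel (a joint): turn of the level steel handwheel, rad, growing clockwise seen from above (pad down, 16 mm a turn), about 0 at the start; 1 to 2.5 turns are needed. It runs stiffly at 0.17 N m (3 N at the upright grip). Once the pad bears, 2.5 N mm are added per N of pad force: 0.15 N m (2.6 N at the grip) at 60 N, then rising fast. Let go, it stays; wound past 65 N it first gives back to that.
- wheel_hub (a point): top of the hub on the wheel's axis, 171 mm above the table. Rim: 60 mm radius, 12 mm thick, its top 172 mm above the table; three 10 mm spokes, tops at 170 mm, one of them straight across from the pivot. The folded handle passes 9 mm above them (its axis at 180 mm).
- crank_pivot (a point): pivot of the folding handle, in a dark fork on the rim 58 mm from the wheel's axis, 180 mm above the table; goes round with the wheel. The fork is 24 mm wide along the rim, 18 mm across it, and its top is 187 mm above the table: the wheel can also be pushed round by it. The hinge axis is level and tangential to the rim.
- crank_handle (a joint): handle angle, rad: 0 = folded home, level from pivot across the hub; 1.57 = upright. A spring plunger snaps it over from 1.3 on and holds it at 1.55 to 1.6 (latched); lower, it drops by its weight. Unlatching: 2 to 3 N at the grip, towards the hub. With the lock pin on a tooth it stops at 0.1 to 0.35; 5 to 12 N down on the grip cams it in, or, right on the crest, turn the wheel some degrees first.
- crank_grip (a point): point on the handle's axis 70 mm from the pivot, on the black grip: a sleeve 18 mm thick, 37 to 88 mm from the pivot, spinning freely about the handle's axis. A 5.5 mm brass lock pin reaches 27 mm below the handle's axis 29 mm from the pivot: in the index ring it stops the wheel while the handle is folded; it points to the hub when the handle is upright.
- find_sandy: sandy brown uneven stone, 40 x 51 mm and 15 to 30 mm thick. Loose, lies on the press bed or on the board (which, varies); origin at the middle of its underside.
- find_flat: flat dark grey uneven stone, 53 x 72 mm and 15 to 30 mm thick. Loose, lies on the press bed or on the board (which, varies); origin at the middle of its underside.
- find_pale: pale uneven stone, 48 x 68 mm and 15 to 30 mm thick. Loose, lies on the press bed or on the board (which, varies); origin at the middle of its underside.
- board: wooden board 140 x 80 mm (x by y), 22 mm thick, to the right of the press, with the two other stones on it; origin under its middle. Fixed.
- glue_bottle: small brown dropper bottle, 33 mm across and 102 mm tall, loose, beside the press; origin under its middle. Bystander.
- loupe: black and clear stand loupe, 42 mm across, 40 mm tall, loose, in front of the press; origin under its middle. Bystander.
- brush_small: flat brush with red handle, 184 x 33 x 13 mm, loose, behind the press; origin under its middle. Bystander.
Things that resemble listed ones, but are neither listed nor needed, are in the scene too. Leave any orange look-alike of the find_sandy alone.

How it is judged:
On the way, in this order (a step that is already met when the one before it is completed fails the run):
1. the crank handle is swung up and latched upright (value of joint crank_handle above 1.45 rad), for 0.2 s.
2. the wheel is wound down until the pad presses the stone with more than 35 N, the handle still up ((contact force between press_pad and find_sandy above 35 N or contact force between press_pad and find_flat above 35 N or contact force between press_pad and find_pale above 35 N) and value of joint crank_handle above 1.3 rad), for 0.3 s.
At the end, for the whole second after the job is handed in: the pad presses the stone in the press with more than 25 N, the crank handle lies folded home (within 0.07 rad of level, so its pin is in a notch) and the wheel is at rest (value of joint crank_handle below 0.07 rad and (contact force between press_pad and find_sandy above 25 N or contact force between press_pad and find_flat above 25 N or contact force between press_pad and find_pale above 25 N) and velocity of joint handwheel between -0.05 and 0.05 rad/s); the robot touches nothing.
It fails at once if the stone is crushed: more than 350 N from the pad (contact force between press_pad and find_sandy above 350 N or contact force between press_pad and find_flat above 350 N or contact force between press_pad and find_pale above 350 N).
It fails at once if a stone is shifted more than 12 mm from where it lay (distance of any of find_sandy, find_flat, find_pale from where it was at the start of the episode above 0.012 m).
It fails at once if the glue bottle, loupe or brush is moved more than 20 mm (distance of any of glue_bottle, loupe, brush_small from where it was at the start of the episode above 0.02 m).
It also fails if it takes over 70 s, if anything falls off the work surface, if the arm or the gripper's body presses on something with over 40 N, if the wrist force passes 120 N, or if a joint passes its speed limit or range.

## Working session

There is one attempt and no reset: what is moved stays moved. The work goes in short steps, Python scripts to look and compute and a shell command to move; the robot and the scene stay as the last step left them, time stands still between calls to the robot, and variables do not carry over. Pictures are saved under pics/ and viewed, at most 10 in all, crops included, and the job is handed in when it is done.

```bash
mkdir -p pics; python3 - <<'E'
from bench import r
import cv2,numpy as np
for n in("side","top"):
    cv2.imwrite(f"pics/{n}0.png",r.grab_frame(n))
    m=r.camera_model(n); R=np.array(m["R"]);print(n,m["fx"],m["distortion"],-R.T@np.array(m["t"]),R[2])
o=r.get_obs();print(o,r.grip_point_offset)
E
```

```text
side 518.7712718691686 [-0.06956682  0.          0.          0.          0.        ] [0.11069306 0.72507038 0.65107301] [ 0.45238359 -0.71540405 -0.5324905 ]
top 413.0359471469191 [-0.04953989  0.          0.          0.          0.        ] [0.4653952  0.03779017 1.0811293 ] [ 0.09778022  0.00391468 -0.99520033]
{'clock': 0.1, 'joints': array([ 0.99590892,  0.47773333,  0.02232986,  1.55633691, -0.01150993,
        1.10933357, -0.08305524]), 'qvel': array([-0.00109421, -0.00196567,  0.00175203, -0.00313242,  0.0008411 ,
        0.00069955, -0.000601  ]), 'tau': array([ 4.59991992e-03, -5.97768581e+01,  1.61397178e+00, -2.81956762e+01,
        1.28489966e-02,  5.04431926e-03, -3.96337759e-05]), 'tcp_pos': array([ 0.30352011, -0.60230621,  0.23041866]), 'orientation': array([-3.05482314e+00, -7.26326839e-01,  7.75449698e-04]), 'contact_force': array([ 0.45780597, -0.13274469, -0.68618826]), 'moment': array([-0.00874083,  0.042725  ,  0.01717922]), 'gripper_force': 0.0, 'grip_width': 0.08543322200995988} 0.0187
```

View pics/side0.png

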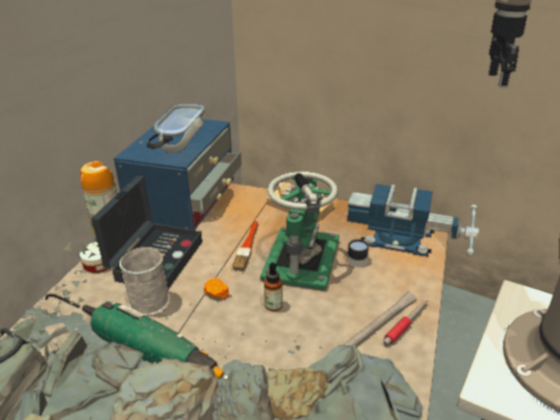

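View pics/top0.png

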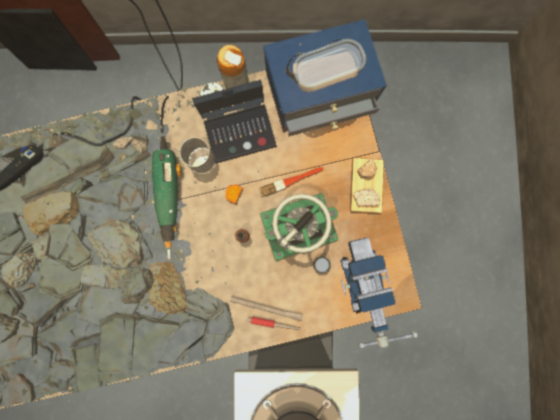

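The press stands at about (302,228) in the top view and (302,230) in the side view, with the dark stone in it. The folded handle runs from about (290,243) to (308,215) in the top view. I'll enlarge both views.

```bash
python3 - <<'E'
import cv2,numpy as np
a=cv2.imread("pics/top0.png")[185:275,250:350];b=cv2.imread("pics/side0.png")[165:245,255:350]
a=cv2.resize(a,(400,360),interpolation=cv2.INTER_CUBIC)
b=cv2.resize(b,(380,320),interpolation=cv2.INTER_CUBIC)
c=np.zeros((360,790,3),np.uint8);c[:,:400]=a;c[:320,405:785]=b
cv2.imwrite("pics/crop0.png",c)
E
```

```text
(no output)
```

View pics/crop0.png

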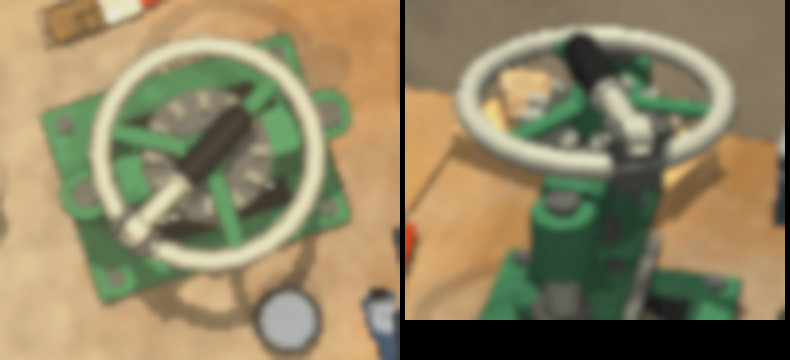

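```bash
cat > h.py <<'E'
import cv2,numpy as np
from bench import r
from scipy.optimize import least_squares
def ray(n,p):
    m=r.camera_model(n);K=np.array([[m["fx"],0,m["cx"]],[0,m["fy"],m["cy"]],[0,0,1]])
    u=cv2.undistortPoints(np.array([[p]],float),K,np.array(m["distortion"]))[0,0]
    R=np.array(m["R"]);return -R.T@np.array(m["t"]),R.T@np.array([u[0],u[1],1])
def proj(n,X):
    m=r.camera_model(n);K=np.array([[m["fx"],0,m["cx"]],[0,m["fy"],m["cy"]],[0,0,1]])
    return cv2.projectPoints(np.atleast_2d(np.array(X,float)),cv2.Rodrigues(np.array(m["R"]))[0],np.array(m["t"]),K,np.array(m["distortion"]))[0][:,0]
def plane(n,p,z):
    c,d=ray(n,p);return c+d*(z-c[2])/d[2]
def tri(s,t):
    f=lambda X:np.r_[proj("side",X)[0]-s,proj("top",X)[0]-t]
    q=least_squares(f,[.5,0,.1]);return q.x,q.fun
E
python3 - <<'E'
from h import *
for n,s,t,z in(("hub",(302.7,190),(302.4,223.6),.172),("fork",(312.5,202.5),(284.5,243.5),.18),("tip",(298.7,176.2),(311,213.9),.182)):
    print(n,*tri(s,t),plane("top",t,z),plane("side",s,z))
for t in((301.5-32,223),): pass
# press base corners z~.02 in top crop
for c in((42,112),(286,32),(350,214),(106,302)): print(plane("top",(250.4+c[0]/4,185.4+c[1]/4),.012))
print("bottle/loupe", plane("top",(243,234),.1),plane("top",(322,265),.04))
E
```

```text
hub [ 0.51894356 -0.01077673  0.16223018] [ 0.10628923  0.00471871 -0.06072301 -0.11085895] [ 0.51812851 -0.01039069  0.172     ] [0.51096099 0.00401342 0.172     ]
fork [0.47567494 0.02991098 0.16974155] [ 0.35696319  0.01187917 -0.20849939 -0.39074108] [0.47470815 0.02955483 0.18      ] [0.46844783 0.04500598 0.18      ]
tip [ 0.53876814 -0.02938141  0.17741539] [-0.08109282 -0.00401692  0.04542998  0.08196172] [ 0.53857638 -0.02894434  0.182     ] [ 0.53448529 -0.02214242  0.182     ]
[0.55491318 0.08854044 0.012     ]
[ 0.60581526 -0.07090167  0.012     ]
[ 0.48697787 -0.11003955  0.012     ]
[0.43202148 0.04799812 0.012     ]
bottle/loupe [0.49885685 0.12711156 0.1       ] [ 0.42165857 -0.06497676  0.04      ]
```

```bash
python3 -m crank '[[0.07,0.18,0.05,0.154,0],[0.07,0.18,0.05,0.154,0],[0.07,0.18,0.05,0.154,0],[0.07,0.18,0.05,0.154,0],[0.07,0.18,0.05,0.154,0],[0.07,0.18,0.05,0.154,0],[0.07,0.18,0.05,0.154,0],[0.07,0.18,0.05,0.154,0]]' 20 && python3 -m crank '[[0.07,0.18,0,0.154,0],[0.07,0.18,0,0.154,0],[0.07,0.18,0,0.154,0],[0.07,0.18,0,0.154,0],[0.07,0.18,0,0.154,0],[0.07,0.18,0,0.154,0],[0.07,0.18,0,0.154,0],[0,0,0,0,0]]'
cat > st.py <<'E'
from bench import r
import numpy as np
from scipy.spatial.transform import Rotation as Ro
o=r.get_obs();M=Ro.from_rotvec(o["orientation"]).as_matrix()
print(round(o["clock"],2),o["tcp_pos"].round(4),"yaw_y",np.degrees(np.arctan2(M[1,1],M[0,1])).round(1),"tilt",M[2,2].round(4),"F",o["contact_force"].round(1),"w",round(o["grip_width"],4),"g",o["gripper_force"].round(1),"q",o["joints"].round(2))
E
python3 st.py
```

```text
clock: 0.77
tcp_pos: [0.4158, -0.3128, 0.3115]
orientation: [-2.361, -2.072, 0.001]
contact_force: [0.5, 0.6, -0.0]
grip_width: 0.0429
gripper_force: 0.0
clock: 1.43
tcp_pos: [0.5155, -0.0538, 0.3116]
orientation: [-1.286, -2.866, -0.007]
contact_force: [1.0, 0.6, 0.5]
grip_width: 0.043
gripper_force: 0.0Traceback (most recent call last):
  File "st.py", line 5, in <module>
    print(round(o["clock"],2),o["tcp_pos"].round(4),"yaw_y",np.degrees(np.arctan2(M[1,1],M[0,1])).round(1),"tilt",M[2,2].round(4),"F",o["contact_force"].round(1),"w",round(o["grip_width"],4),"g",o["gripper_force"].round(1),"q",o["joints"].round(2))
                                                                                                                                                                                                   ^^^^^^^^^^^^^^^^^^^^^^^^
AttributeError: 'float' object has no attribute 'round'
```

```bash
sed -i 's/o\["gripper_force"\].round(1)/round(o["gripper_force"],1)/' st.py; python3 -m crank '[[0.0405,0.077,0,0.127,0],[0.0405,0.077,-0.1,0,0],[0,0,-0.15,0,0],[0,0,-0.15,0,0],[0,0,-0.1,0,0],[0,0,0,0,0],[0,0,0,0,0]]' && python3 st.py; python3 - <<'E'
from h import *
a=r.grab_frame("top")[180:270,255:355];b=r.grab_frame("side")[145:235,255:350]
c=np.hstack([cv2.resize(a,(400,360),interpolation=cv2.INTER_CUBIC),cv2.resize(b,(380,360),interpolation=cv2.INTER_CUBIC)])
cv2.imwrite("pics/c1.png",c)
E
```

```text
clock: 2.02
tcp_pos: [0.5292, -0.0322, 0.2107]
orientation: [-1.166, -2.914, 0.001]
contact_force: [0.0, 0.1, 0.2]
grip_width: 0.0425
gripper_force: 0.0
2.02 [ 0.5292 -0.0322  0.2107] yaw_y 46.4 tilt -1.0 F [0.  0.1 0.2] w 0.0425 g 0.0 q [ 0.42  0.32 -0.58  1.89  0.2   0.99  0.56]
```

View pics/c1.png

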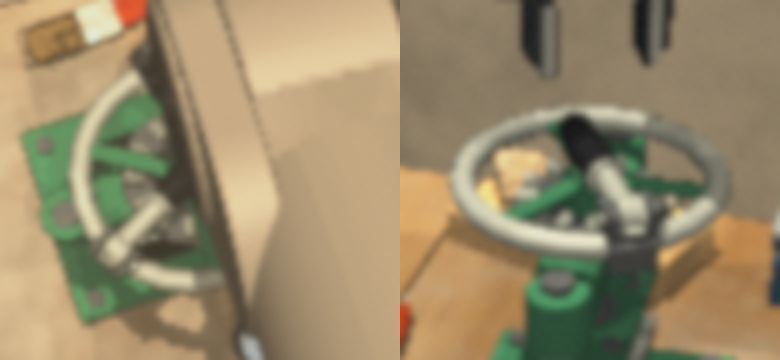

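```bash
python3 - <<'E'
from h import *
t=np.array([.5292,-.0322,.215]);y=np.array([np.cos(.81),np.sin(.81),0])
print("tips",proj("side",[t-y*.0215,t,t+y*.0215]))
d=np.array([.736,-.677,0]);P=np.array([.4758,.0287,.18])
for n in("side","top"):print(n,proj(n,[P,P+d*.037,P+d*.088,P+d*.088+[0,0,.009]]))
E
```

```text
tips [[315.00604986 157.60375741]
 [303.99350098 159.04538709]
 [292.8731454  160.50410908]]
side [[313.25231801 197.22377064]
 [306.6446387  187.22299137]
 [298.19823212 174.44636673]
 [298.2317459  170.25877223]]
top [[284.8880865  242.99284585]
 [296.24969309 230.36098425]
 [311.80069053 213.05977608]
 [312.11127434 212.71165762]]
```

```bash
python3 -m crank '[[0.012,0.047,0,0.02,0],[0,0,-0.1,0,0],[0,0,-0.09,0,0],[0,0,0,0,0],[0,0,0,0,0]]' && python3 st.py
```

```text
clock: 2.53
tcp_pos: [0.5326, -0.0221, 0.1739]
orientation: [-1.142, -2.926, -0.0]
contact_force: [1.0, 0.6, 0.2]
grip_width: 0.0425
gripper_force: 0.0
2.53 [ 0.5326 -0.0221  0.1739] yaw_y 47.4 tilt -1.0 F [1.  0.6 0.2] w 0.0425 g 0.0 q [ 0.39  0.37 -0.57  1.92  0.25  0.92  0.53]
```

```bash
python3 -m crank '[[0,0,0,0,-1],[0,0,0,0,-1],[0,0,0,0,-1],[0,0,0,0,-1],[0,0,0,0,-1]]' 20 && python3 st.py
```

```text
clock: 2.95
tcp_pos: [0.5334, -0.0224, 0.1743]
orientation: [1.143, 2.924, 0.002]
contact_force: [1.5, -0.1, 2.7]
grip_width: 0.0169
gripper_force: 21.8
2.95 [ 0.5334 -0.0224  0.1743] yaw_y 47.3 tilt -1.0 F [ 1.5 -0.1  2.7] w 0.0169 g 21.8 q [ 0.39  0.37 -0.57  1.92  0.25  0.92  0.53]
```

```bash
python3 -m crank '[[-0.0054,0.005,0.0751,0,-1],[-0.016,0.0148,0.0722,0,-1],[-0.026,0.024,0.0666,0,-1],[-0.035,0.032,0.058,0,-1],[0,0,0,0,-1]]' && python3 st.py
```

```text
clock: 3.37
tcp_pos: [0.5151, -0.0056, 0.2297]
orientation: [1.139, 2.926, 0.0]
contact_force: [0.9, 1.0, -3.0]
grip_width: 0.0168
gripper_force: 19.9
3.37 [ 0.5151 -0.0056  0.2297] yaw_y 47.5 tilt -1.0 F [ 0.9  1.  -3. ] w 0.0168 g 19.9 q [ 0.4   0.27 -0.6   1.9   0.18  1.02  0.55]
```

```bash
python3 -m crank '[[-0.043,0.0395,0.048,0,-1],[-0.049,0.045,0.0356,0,-1],[-0.053,0.049,0.022,0,-1],[-0.055,0.051,0.0074,0,-1],[0,0,0,0,-1],[0,0,0,0,-1],[0,0,0,0,-1]]' && python3 st.py;  python3 - <<'E'
from h import *
a=r.grab_frame("top")[180:270,235:335];b=r.grab_frame("side")[125:215,255:350]
c=np.hstack([cv2.resize(a,(400,360),interpolation=cv2.INTER_CUBIC),cv2.resize(b,(380,360),interpolation=cv2.INTER_CUBIC)])
cv2.imwrite("pics/c2.png",c)
E
```

```text
clock: 3.95
tcp_pos: [0.4751, 0.029, 0.2499]
orientation: [-1.143, -2.925, 0.002]
contact_force: [0.4, 0.5, 1.5]
grip_width: -0.0001
gripper_force: 0.5
3.95 [0.4751 0.029  0.2499] yaw_y 47.3 tilt -1.0 F [0.4 0.5 1.5] w -0.0001 g 0.5 q [ 0.39  0.18 -0.64  1.96  0.13  1.04  0.51]
```

View pics/c2.png

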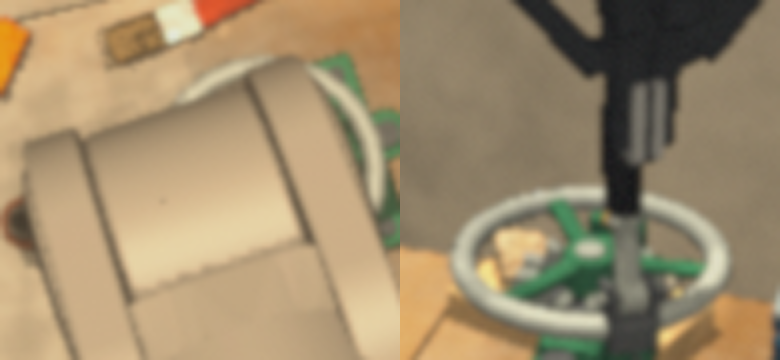

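```bash
python3 - <<'E'
from h import *
d=np.array([.736,-.677,0]);P=np.array([.4758,.0287,.18])
for a in(1.57,1.4,1.2,1.0):
    D=d*np.cos(a)+np.array([0,0,np.sin(a)])
    print(a,((proj("side",[P,P+D*.037,P+D*.088])-[255,125])*4+[400,0]).round())
print(((proj("side",[[.4751,.029,.25],[.4751,.029,.27]])-[255,125])*4+[400,0]).round())
a=r.grab_frame("side")[125:215,295:355]
cv2.imwrite("pics/c3.png",cv2.resize(a,(480,720)[:2],interpolation=cv2.INTER_CUBIC)[:600])
E
```

```text
1.57 [[633. 289.]
 [635. 215.]
 [638. 108.]]
1.4 [[633. 289.]
 [630. 210.]
 [626.  96.]]
1.2 [[633. 289.]
 [625. 206.]
 [613.  90.]]
1.0 [[633. 289.]
 [620. 206.]
 [602.  92.]]
[[638. 148.]
 [639. 105.]]
```

View pics/c3.png

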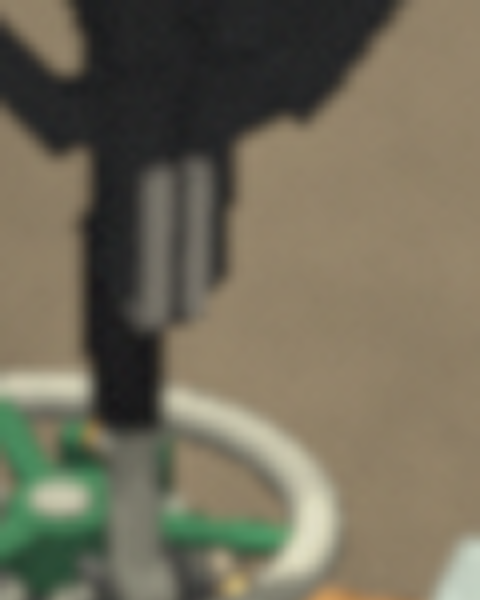

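The handle is out of the shut fingers and leans hubward at about 1.15 rad: sleeve bottom at (127,425) and shaft foot at (145,590) in the crop. It isn't latched, so I'll open the fingers and see where it ends up.

```bash
python3 -m crank '[[0,0,0,0,0],[0,0,0,0,0],[0,0,0,0,0],[0,0,0,0,0],[0,0,0,0,0],[0,0,0,0,0]]' 40 && python3 st.py;  python3 - <<'E'
from h import *
a=r.grab_frame("side")[125:215,285:355]
cv2.imwrite("pics/c4.png",cv2.resize(a,(420,540),interpolation=cv2.INTER_CUBIC))
E
```

```text
clock: 4.6
tcp_pos: [0.4759, 0.0294, 0.2503]
orientation: [-1.144, -2.926, 0.0]
contact_force: [-0.3, 0.2, 0.2]
grip_width: 0.0426
gripper_force: 0.0
4.6 [0.4759 0.0294 0.2503] yaw_y 47.3 tilt -1.0 F [-0.3  0.2  0.2] w 0.0426 g 0.0 q [ 0.39  0.18 -0.64  1.96  0.13  1.04  0.51]
```

View pics/c4.png

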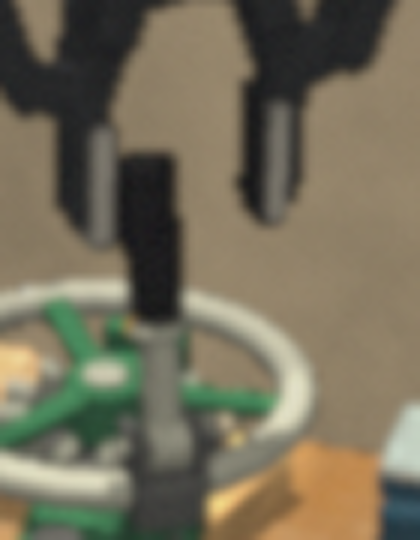

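```bash
python3 -m crank '[[0,0,0.15,0,0],[0,0,0.15,0,0],[0,-0.2,0,0,0],[0,-0.2,0,0,0],[0,-0.2,0,0,0],[0,-0.2,0,0,0],[0,0,0,0,0]]' && python3 st.py;  python3 - <<'E'
from h import *
a=r.grab_frame("top")[185:275,240:340];b=r.grab_frame("side")[125:215,255:350]
c=np.hstack([cv2.resize(a,(400,360),interpolation=cv2.INTER_CUBIC),cv2.resize(b,(380,360),interpolation=cv2.INTER_CUBIC)])
cv2.imwrite("pics/c5.png",c)
E
```

```text
clock: 5.23
tcp_pos: [0.4748, -0.1397, 0.3099]
orientation: [1.16, 2.919, -0.005]
contact_force: [0.8, -0.4, 0.3]
grip_width: 0.0428
gripper_force: 0.0
5.23 [ 0.4748 -0.1397  0.3099] yaw_y 46.6 tilt -1.0 F [ 0.8 -0.4  0.3] w 0.0428 g 0.0 q [ 0.61  0.14 -0.5   1.85  0.08  1.17  0.9 ]
```

View pics/c5.png

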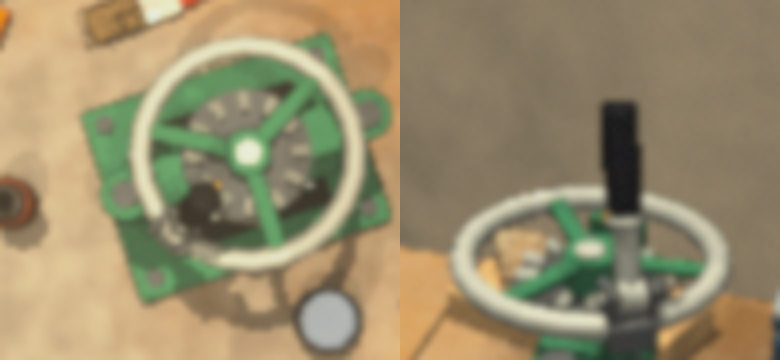

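```bash
python3 - <<'E'
from h import *
d=np.array([.736,-.677,0]);P=np.array([.4758,.0287,.18])
t=(290.4,235.9); s=(255+(620-400)/4,125.4+103/4)
print(tri(s,t)); 
for z in(.25,.26,.27):print(plane("top",t,z))
for a in(1.57,1.45,1.3,1.2,1.1):
    D=d*np.cos(a)+np.array([0,0,np.sin(a)]);print(a,proj("top",P+D*.09),proj("side",P+D*.09),(P+D*.09)[:3])
print(t,s)
E
```

```text
(array([0.48917554, 0.01871137, 0.26235539]), array([ 0.21345615,  0.00796823, -0.11762788, -0.21795595]))
[0.48909513 0.01819218 0.25      ]
[0.48880997 0.01842797 0.26      ]
[0.48852482 0.01866377 0.27      ]
1.57 [[285.37102215 242.42903026]] [[314.43801361 151.04068129]] [0.47585275 0.02865148 0.26999997]
1.45 [[289.04571015 238.3444251 ]] [[312.34128904 148.71995111]] [0.4837821  0.02135777 0.26934417]
1.3 [[293.51256439 233.37888555]] [[309.80621711 146.90081072]] [0.49351912 0.0124013  0.26672024]
1.2 [[296.35279748 230.22137179]] [[308.1958507 146.354205 ]] [0.49980258 0.00662154 0.26388352]
1.1 [[299.04118918 227.23256581]] [[306.66713653 146.33068674]] [0.50584621 0.00106239 0.26020866]
(290.4, 235.9) (310.0, 151.15)
```

The wheel and fork haven't moved. The grip end is at (200,202) in the top crop and (620,103) in the side crop, so the handle stands at about 1.38 rad, short of the latch. I'll regrip deeper and push it outward.

```bash
python3 -m crank '[[0.013,0.2,0,0,0],[0.013,0.2,0,0,0],[0.013,0.2,0,0.016,0],[0.013,0.2,0,0,0],[0,0,0,0,0],[0,0,0,0,0]]' && python3 st.py
```

```text
clock: 5.83
tcp_pos: [0.4858, 0.034, 0.3106]
orientation: [1.113, 2.938, 0.002]
contact_force: [-0.6, -0.7, 0.5]
grip_width: 0.0429
gripper_force: 0.0
5.83 [0.4858 0.034  0.3106] yaw_y 48.5 tilt -1.0 F [-0.6 -0.7  0.5] w 0.0429 g 0.0 q [ 0.39  0.14 -0.65  1.86  0.09  1.17  0.56]
```

```bash
python3 -m crank '[[0,-0.07,0,0,0],[0,0,0,0,0],[0,0,0,0,0]]' && python3 st.py
```

```text
clock: 6.08
tcp_pos: [0.4861, 0.0145, 0.3101]
orientation: [-1.128, -2.932, 0.001]
contact_force: [-0.7, 0.3, 0.0]
grip_width: 0.0425
gripper_force: 0.0
6.08 [0.4861 0.0145 0.3101] yaw_y 47.9 tilt -1.0 F [-0.7  0.3  0. ] w 0.0425 g 0.0 q [ 0.42  0.14 -0.63  1.86  0.09  1.17  0.59]
```

```bash
python3 -m crank '[[-0.004,0.022,0,0,0],[0,0,-0.15,0,0],[0,0,-0.15,0,0],[0,0,-0.12,0,0],[0,0,0,0,0],[0,0,0,0,0]]' && python3 st.py
```

```text
clock: 6.58
tcp_pos: [0.4848, 0.0204, 0.2259]
orientation: [-1.123, -2.931, 0.001]
contact_force: [1.0, -0.2, 0.1]
grip_width: 0.0424
gripper_force: 0.0
6.58 [0.4848 0.0204 0.2259] yaw_y 48.1 tilt -1.0 F [ 1.  -0.2  0.1] w 0.0424 g 0.0 q [ 0.38  0.23 -0.63  1.97  0.16  1.    0.52]
```

```bash
python3 -m crank '[[0,0,0,0,-1],[0,0,0,0,-1],[0,0,0,0,-1],[0,0,0,0,-1],[0,0,0,0,-1]]' 40 && python3 st.py
```

```text
clock: 7.0
tcp_pos: [0.4871, 0.0204, 0.2282]
orientation: [1.124, 2.93, 0.003]
contact_force: [0.6, 0.6, 6.5]
grip_width: 0.017
gripper_force: 39.2
7.0 [0.4871 0.0204 0.2282] yaw_y 48.0 tilt -1.0 F [0.6 0.6 6.5] w 0.017 g 39.2 q [ 0.38  0.23 -0.63  1.96  0.16  0.99  0.52]
```

```bash
python3 -m crank '[[-0.018,0.017,0.0,0,-1],[-0.018,0.017,0,0,-1],[-0.018,0.017,0,0,-1],[0,0,0,0,-1],[0,0,0,0,-1],[0,0,0,0,-1]]' && python3 st.py
```

```text
clock: 7.5
tcp_pos: [0.4772, 0.0297, 0.2284]
orientation: [1.124, 2.928, 0.002]
contact_force: [2.7, -1.3, 7.1]
grip_width: 0.0173
gripper_force: 39.3
7.5 [0.4772 0.0297 0.2284] yaw_y 48.0 tilt -1.0 F [ 2.7 -1.3  7.1] w 0.0173 g 39.3 q [ 0.37  0.21 -0.64  1.98  0.15  0.99  0.5 ]
```

```bash
python3 -m crank '[[-0.009,0.008,0.0,0,-1],[-0.009,0.008,0,0,-1],[0,0,0,0,-1],[0,0,0,0,-1]]' && python3 st.py;python3 - <<'E'
from h import *
b=r.grab_frame("side")[125:215,255:350]
cv2.imwrite("pics/c6.png",cv2.resize(b,(570,540),interpolation=cv2.INTER_CUBIC))
E
```

```text
clock: 7.83
tcp_pos: [0.4739, 0.0326, 0.2282]
orientation: [1.124, 2.927, 0.003]
contact_force: [5.9, -2.4, 4.3]
grip_width: 0.0168
gripper_force: 39.1
7.83 [0.4739 0.0326 0.2282] yaw_y 48.0 tilt -1.0 F [ 5.9 -2.4  4.3] w 0.0168 g 39.1 q [ 0.37  0.2  -0.64  1.99  0.15  0.99  0.5 ]
```

View pics/c6.png

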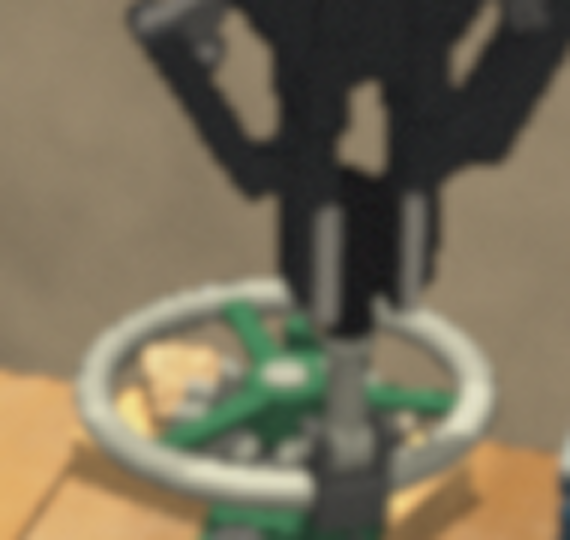

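The handle is now upright and against its stop: sleeve top at (368,175), foot at (350,440), and 6 N of outward resistance. I'll wind next.

```bash
python3 - <<'E'
import numpy as np
a=np.radians(137-15*np.arange(25));p=58/200*np.c_[np.cos(a),np.sin(a)];d=np.diff(p,axis=0).round(3)
for k in range(0,24,4):print(k*15,d[k:k+4].tolist())
E
cat > w.py <<'E'
from bench import r
import numpy as np
o=r.get_obs();p=o["tcp_pos"];v=p[:2]-np.array([.5186,-.0106]) # circle centre
a=np.arctan2(v[1],v[0]);F=o["contact_force"];e=np.array([np.cos(a),np.sin(a)]);t=np.array([np.sin(a),-np.cos(a)])
print(round(o["clock"],2),"az",np.degrees(a).round(1),"R",(np.hypot(*v)*1e3).round(1),"z",p[2].round(4),"Ftan",(-F[:2]@t).round(1),"Frad",(F[:2]@e).round(1),"Fz",F[2].round(1),"w",round(o["grip_width"],4),"q",o["joints"].round(2))
E
python3 -m crank '[[0.011,-0.01,0,0,-1],[0,0,0,0,-1],[0,0,0,0,-1]]' && python3 w.py
```

```text
0 [[0.058, 0.048], [0.069, 0.031], [0.075, 0.012], [0.075, -0.007]]
60 [[0.071, -0.027], [0.062, -0.044], [0.048, -0.058], [0.031, -0.069]]
120 [[0.012, -0.075], [-0.007, -0.075], [-0.027, -0.071], [-0.044, -0.062]]
180 [[-0.058, -0.048], [-0.069, -0.031], [-0.075, -0.012], [-0.075, 0.007]]
240 [[-0.071, 0.027], [-0.062, 0.044], [-0.048, 0.058], [-0.031, 0.069]]
300 [[-0.012, 0.075], [0.007, 0.075], [0.027, 0.071], [0.044, 0.062]]
clock: 8.13
tcp_pos: [0.4747, 0.0319, 0.2281]
orientation: [1.124, 2.931, 0.003]
contact_force: [0.8, 0.1, 9.0]
grip_width: 0.0169
gripper_force: 39.6
8.13 az 135.9 R 61.1 z 0.2281 Ftan -0.7 Frad -0.5 Fz 9.0 w 0.0169 q [ 0.37  0.21 -0.64  1.99  0.15  0.99  0.5 ]
```

```bash
sed -i 's/.5186,-.0106/.5171,-.0077/' w.py; python3 -m crank '[[0.058,0.048,0,0,-1],[0.069,0.031,0,0,-1],[0.075,0.012,0,0,-1],[0.075,-0.007,0,0,-1]]' >/dev/null && python3 w.py
```

```text
8.47 az 77.7 R 58.4 z 0.2281 Ftan 2.4 Frad -1.0 Fz 11.6 w 0.0166 q [ 0.31  0.31 -0.63  1.87  0.21  1.03  0.44]
```

Winding follows well, with 2.4 N tangential and a radius of 58.4 mm.

```bash
python3 -m crank '[[0.071,-0.027,0,0,-1],[0.062,-0.044,0,0,-1],[0.048,-0.058,0,0,-1],[0.031,-0.069,0,0,-1],[0.012,-0.075,0,0,-1],[-0.007,-0.075,0,0,-1],[-0.027,-0.071,0,0,-1],[-0.044,-0.062,0,0,-1]]' >/dev/null && python3 w.py
```

```text
9.13 az -43.0 R 58.3 z 0.2281 Ftan 2.6 Frad -1.9 Fz 9.3 w 0.0169 q [ 0.44  0.35 -0.58  1.81  0.22  1.05  0.62]
```

```bash
python3 -m crank '[[-0.058,-0.048,0,0,-1],[-0.069,-0.031,0,0,-1],[-0.075,-0.012,0,0,-1],[-0.075,0.007,0,0,-1]]' >/dev/null && python3 w.py
```

```text
9.47 az -102.6 R 58.2 z 0.2281 Ftan 2.7 Frad -4.0 Fz 5.7 w 0.0165 q [ 0.52  0.26 -0.59  1.92  0.17  1.    0.68]
```

```bash
python3 -m crank '[[-0.071,0.027,0,0,-1],[-0.062,0.044,0,0,-1],[-0.048,0.058,0,0,-1],[-0.031,0.069,0,0,-1]]' >/dev/null && python3 w.py
```

```text
9.8 az -161.9 R 58.4 z 0.2281 Ftan 3.2 Frad -3.4 Fz 6.2 w 0.017 q [ 0.49  0.18 -0.63  2.02  0.13  0.98  0.63]
```

```bash
python3 -m crank '[[-0.012,0.075,0,0,-1],[0.007,0.075,0,0,-1]]' >/dev/null && python3 w.py; python3 -m crank '[[0.027,0.071,0,0,-1],[0.044,0.062,0,0,-1]]' >/dev/null && python3 w.py
```

```text
9.97 az 168.4 R 58.4 z 0.2281 Ftan 3.0 Frad -1.4 Fz 9.3 w 0.0173 q [ 0.45  0.18 -0.65  2.02  0.13  0.98  0.56]
10.13 az 138.0 R 58.3 z 0.2281 Ftan 3.7 Frad -0.8 Fz 11.8 w 0.0165 q [ 0.4   0.21 -0.67  1.99  0.16  0.99  0.49]
```

```bash
python3 -m crank '[[0.058,0.048,0,0,-1],[0.069,0.031,0,0,-1]]' >/dev/null && python3 w.py; python3 -m crank '[[0.075,0.012,0,0,-1],[0.075,-0.007,0,0,-1]]' >/dev/null && python3 w.py
```

```text
10.3 az 107.8 R 58.4 z 0.228 Ftan 3.4 Frad -2.4 Fz 12.3 w 0.0171 q [ 0.35  0.26 -0.67  1.93  0.19  1.01  0.44]
10.47 az 77.6 R 58.4 z 0.2281 Ftan 2.9 Frad -2.0 Fz 12.9 w 0.0168 q [ 0.33  0.31 -0.65  1.87  0.22  1.03  0.43]
```

```bash
python3 -m crank '[[0.071,-0.027,0,0,-1],[0.062,-0.044,0,0,-1]]' >/dev/null && python3 w.py; python3 -m crank '[[0.048,-0.058,0,0,-1],[0.031,-0.069,0,0,-1]]' >/dev/null && python3 w.py;python3 -m crank '[[0.012,-0.075,0,0,-1],[-0.007,-0.075,0,0,-1]]' >/dev/null && python3 w.py
```

```text
10.63 az 47.6 R 58.4 z 0.2281 Ftan 3.1 Frad -2.6 Fz 12.1 w 0.0166 q [ 0.34  0.35 -0.64  1.81  0.24  1.05  0.45]
10.8 az 17.6 R 58.2 z 0.2281 Ftan 3.0 Frad -1.3 Fz 10.4 w 0.0171 q [ 0.36  0.38 -0.62  1.78  0.25  1.06  0.5 ]
10.97 az -12.2 R 58.2 z 0.2282 Ftan 3.5 Frad -0.6 Fz 8.9 w 0.0173 q [ 0.41  0.38 -0.61  1.77  0.24  1.06  0.55]
```

```bash
python3 -m crank '[[-0.027,-0.071,0,0,-1],[-0.044,-0.062,0,0,-1]]' >/dev/null && python3 w.py; python3 -m crank '[[-0.058,-0.048,0,0,-1],[-0.069,-0.031,0,0,-1]]' >/dev/null && python3 w.py
```

```text
11.13 az -42.5 R 58.2 z 0.2281 Ftan 4.1 Frad -2.1 Fz 7.9 w 0.017 q [ 0.46  0.36 -0.61  1.8   0.23  1.05  0.61]
11.3 az -72.4 R 58.2 z 0.2282 Ftan 4.7 Frad -3.0 Fz 7.8 w 0.0171 q [ 0.51  0.31 -0.61  1.86  0.21  1.03  0.65]
```

```bash
python3 -m crank '[[-0.075,-0.012,0,0,-1]]' >/dev/null && python3 w.py; python3 -m crank '[[-0.075,0.007,0,0,-1]]' >/dev/null && python3 w.py;  python3 -m crank '[[-0.071,0.027,0,0,-1]]' >/dev/null && python3 w.py;python3 -m crank '[[-0.062,0.044,0,0,-1]]' >/dev/null && python3 w.py
```

```text
11.38 az -87.3 R 58.1 z 0.2282 Ftan 5.0 Frad -3.3 Fz 6.3 w 0.0171 q [ 0.53  0.29 -0.62  1.89  0.19  1.02  0.67]
11.47 az -102.1 R 58.2 z 0.2282 Ftan 5.8 Frad -4.0 Fz 4.9 w 0.0169 q [ 0.54  0.26 -0.62  1.92  0.18  1.01  0.68]
11.55 az -117.0 R 58.2 z 0.2281 Ftan 5.8 Frad -4.5 Fz 3.7 w 0.0168 q [ 0.54  0.24 -0.63  1.95  0.16  1.    0.68]
11.63 az -131.8 R 58.3 z 0.2281 Ftan 4.6 Frad -5.2 Fz 2.9 w 0.0166 q [ 0.54  0.21 -0.64  1.98  0.15  0.99  0.67]
```

```bash
python3 -m crank '[[0,0,0,0,-1],[0,0,0,0,-1],[0,0,0,0,-1],[0,0,0,0,-1],[0,0,0,0,-1],[0,0,0,0,-1]]' >/dev/null && python3 w.py; python3 -m crank '[[0,0,0,0,-0.1],[0,0,0,0,-0.1],[0,0,0,0,-0.1],[0,0,0.15,0,-0.1],[0,0,0.15,0,-0.1],[0,0,0.1,0,-0.1],[0,0,0,0,-0.1],[0,0,0,0,-0.1]]' 20 >/dev/null && python3 st.py
```

```text
12.13 az -133.0 R 58.0 z 0.2281 Ftan -0.9 Frad -0.9 Fz 9.4 w 0.0169 q [ 0.54  0.21 -0.64  1.98  0.15  0.99  0.67]
12.8 [ 0.4761 -0.0509  0.3068] yaw_y 48.0 tilt -1.0 F [-0.6  0.4 -0.9] w 0.0381 g 0.0 q [ 0.57  0.13 -0.64  1.88  0.09  1.16  0.74]
```

```bash
python3 -m crank '[[-0.054,-0.059,0,0,-1],[-0.054,-0.059,0,0,-1],[0,0,0,0,-1],[0,0,0,0,-1],[0,0,-0.15,0,-1],[0,0,-0.15,0,-1],[0,0,0,0,-1],[0,0,0,0,-1]]' >/dev/null && python3 st.py; python3 -m crank '[[0.02,0.022,0,0,-1],[0.02,0.022,0,0,-1],[0.02,0.022,0,0,-1],[0.02,0.022,0,0,-1]]'>/dev/null; python3 st.py;  python3 -m crank '[[0.025,0.027,0,0,-1],[0.025,0.027,0,0,-1],[0,0,0,0,-1],[0,0,0,0,-1]]'>/dev/null; python3 st.py
```

```text
13.47 [ 0.4534 -0.0735  0.2451] yaw_y 48.1 tilt -1.0 F [ 0.8 -0.6  1. ] w -0.0004 g 0.0 q [ 0.6   0.16 -0.63  2.    0.11  1.02  0.76]
13.8 [ 0.4715 -0.0562  0.2475] yaw_y 48.0 tilt -1.0 F [-1.1 -0.9  1.8] w -0.0001 g 1.2 q [ 0.56  0.18 -0.64  1.97  0.13  1.03  0.71]
14.13 [ 0.4806 -0.0452  0.2463] yaw_y 48.1 tilt -1.0 F [ 0.5 -0.9 -0. ] w 0.0001 g 0.0 q [ 0.54  0.2  -0.64  1.95  0.14  1.04  0.67]
```

```bash
python3 -m crank '[[0.042,0.046,0,0,-1],[0.042,0.046,0,0,-1],[0.042,0.046,0,0,-1],[0,0,0,0,-1],[0,0,0,0,-1],[0,0,0,0,-1]]'>/dev/null; python3 st.py
```

```text
14.63 [ 0.505  -0.019   0.2461] yaw_y 48.0 tilt -1.0 F [ 0.5  0.3 -0.5] w -0.0003 g 0.0 q [ 0.48  0.24 -0.65  1.9   0.17  1.05  0.59]
```

```bash
python3 -m crank '[[0.125,0.105,0,0,-1],[0,0,0,0,-1],[0,0,0,0,-1],[0,0,-0.1,0,-1],[0,0,0,0,-1]]'>/dev/null; python3 st.py; python3 -m crank '[[0,0,-0.05,0,-1],[0,0,0,0,-1]]'>/dev/null; python3 st.py; python3 -m crank '[[0,0,-0.05,0,-1],[0,0,0,0,-1]]'>/dev/null; python3 st.py;python3 -m crank '[[0,0,-0.04,0,-1],[0,0,0,0,-1]]'>/dev/null; python3 st.py
```

```text
15.05 [0.5281 0.0011 0.2237] yaw_y 48.0 tilt -1.0 F [-0.9 -0.9 -0.4] w 0.0 g 0.0 q [ 0.42  0.31 -0.65  1.88  0.22  1.03  0.52]
15.22 [0.5293 0.0017 0.215 ] yaw_y 48.0 tilt -1.0 F [-0.1  0.8 -0.3] w 0.0003 g 0.0 q [ 0.41  0.32 -0.65  1.88  0.23  1.01  0.51]
15.38 [0.5297 0.0022 0.2051] yaw_y 48.0 tilt -1.0 F [ 0.1 -0.2 -0.6] w -0.0002 g 0.0 q [ 0.41  0.34 -0.64  1.89  0.24  0.99  0.5 ]
15.55 [0.5298 0.0025 0.1971] yaw_y 48.0 tilt -1.0 F [-0.3 -0.1 -0.5] w -0.0003 g 0.0 q [ 0.4   0.35 -0.64  1.9   0.25  0.97  0.49]
```

```bash
python3 -m crank '[[0,0,-0.02,0,-1],[0,0,0,0,-1]]'>/dev/null; python3 st.py; python3 -m crank '[[0,0,-0.02,0,-1],[0,0,0,0,-1]]'>/dev/null; python3 st.py; python3 -m crank '[[0,0,-0.015,0,-1],[0,0,0,0,-1]]'>/dev/null; python3 st.py
```

```text
15.72 [0.5302 0.0026 0.1937] yaw_y 48.0 tilt -1.0 F [-0.6 -0.1  0.4] w -0.0001 g 0.0 q [ 0.4   0.35 -0.64  1.91  0.25  0.97  0.49]
15.88 [0.5303 0.0026 0.1898] yaw_y 48.0 tilt -1.0 F [-0.5 -0.1  0.5] w -0.0002 g 0.0 q [ 0.4   0.36 -0.64  1.91  0.26  0.96  0.48]
16.05 [0.5309 0.0027 0.1875] yaw_y 48.0 tilt -1.0 F [-2.2 -0.3  6.7] w -0.0002 g 2.8 q [ 0.4   0.36 -0.64  1.91  0.26  0.95  0.48]
```

Contact comes at z ≈ 0.188, which is the sleeve's top when folded home. I'll press a little more, retreat and look.

```bash
python3 -m crank '[[0,0,-0.015,0,-1],[0,0,0,0,-1],[0,0,0,0,-1]]'>/dev/null; python3 st.py; python3 -m crank '[[0,0,0.15,0,-1],[0,0,0.15,0,-1],[0,0,0.15,0,-1],[0,-0.2,0.05,0,-1],[0,-0.2,0,0,-1],[0,-0.2,0,0,-1],[0,-0.2,0,0,-1],[0,-0.1,0,0,-1]]'>/dev/null;python3 -m crank '[[0,-0.2,0,0,-1],[0,-0.2,0,0,-1],[0,0,0,0,-1],[0,0,0,0,-1]]'>/dev/null; python3 st.py; python3 - <<'E'
from h import *
a=r.grab_frame("top")[185:275,240:340];b=r.grab_frame("side")[165:275,255:350]
c=np.hstack([cv2.resize(a,(400,440),interpolation=cv2.INTER_CUBIC),cv2.resize(b,(380,440),interpolation=cv2.INTER_CUBIC)])
cv2.imwrite("pics/c7.png",c)
E
```

```text
16.3 [0.5316 0.0023 0.1859] yaw_y 48.0 tilt -1.0 F [-2.2 -1.7 12.4] w 0.0002 g 6.0 q [ 0.4   0.36 -0.63  1.91  0.26  0.95  0.48]
17.3 [ 0.5296 -0.2605  0.2836] yaw_y 47.7 tilt -1.0 F [-0.5  1.1  0.6] w -0.0001 g 0.0 q [ 0.76  0.34 -0.52  1.67  0.18  1.18  1.03]
```

View pics/c7.png

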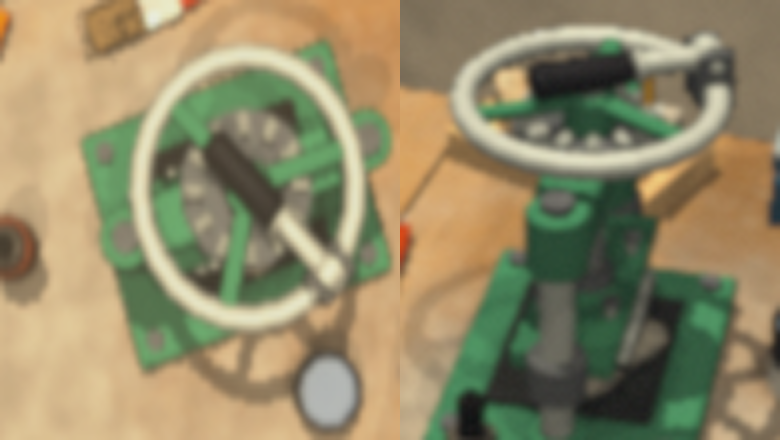

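The handle lies level across the hub, from the fork at (330,275) to the grip end at (215,145) in the top crop. The loupe and bottle haven't moved and the arm is clear, so I'm handing in.

```bash
python3 -c "
from bench import r
print(r.hand_in())"
```

```text
the job is handed in; nothing more can be done
None
```

I handed the job in at about 17 s: the handle latched upright, the wheel was wound 1.75 turns to an estimated 45–60 N on the dark stone (from grip force and geometry), and the handle is folded home; no verdict came back.

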